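# Hold the sprung cover just below its balance point

### The arm

A 6-joint arm with a two-finger parallel gripper is mounted at the origin on a cart in front of the work surface, level with it; the furniture and walls round the work are solid. World frame = base frame: x ahead of the robot, y to its left, z up, the work surface at z = 0. Lengths are in m, angles in rad, forces in N, time in s.
With the tool pointing down it reaches from about 0.375 to 0.9 m from the base axis. Payload 3.1 kg.
Tool frame: the origin (TCP) lies midway between the tips of the shut fingers; the grasp point (between the pads) lies 19 mm behind it; z points along the fingers, y is the direction in which the jaws open and shut (so a half turn about z gives the same grasp; the last joint's range is limited). The gripper opens to 87 mm and grips with 3 to 60 N. Pads are 19 mm wide; open, the fingers measure 117 mm over their backs; the gripper's body (75 mm by 190 mm) begins 51 mm behind the grasp point.
Start: joints at [-1.486, 0.527, 1.433, -0, 1.181, -0.178], TCP at [0.162, -0.604, 0.223] pointing down, gripper open.
Joint ranges: [-3.08, 3.08], [-0.75, 2.2], [0.22, 2.44], [-1.43, 4.57], [0, 2.65], [-2.85, 2.85]. Speed limits (rad/s): [2.79, 2.79, 3.14, 3.14, 3.14, 3.14].

### API

Orientations are given as a unit quaternion [x, y, z, w].
In Python, from rig import robot gives the robot as it stands.
- The arm moves only by the tool move_arm, never from a script. Its argument "rows" is one flat list of numbers, 7 for each row, row after row: the shift along the world's x, y, z in mm, then the turn, a rotation vector about the world's x, y, z in rad, then the closure, from 0 (fully open) to 1 (shut). A call has 1 to 12 rows; each row shifts and turns the commanded pose from where the row before left it; what a row does not reach is not made up. A row lasts 1/10 s, in which the tool goes at most 50 mm and 8.59 degrees, less where a joint would pass 70% of its speed; a pose out of reach is approached as far as the arm can. A call with a gripper value outside its range is refused whole. The fingers move at their own pace and stop on an object; "grip_force" is the grip in N (left out, the last holds). Time passes only in rows, so rows that do not move let the fingers close. It gives the time, the measured TCP pose, the force and the opening at its end, in the units of the state.
- robot.get_obs(): the state, without advancing time (a new reading comes with each control period).
- robot.camera(name): name is "scene" or "top" or "wrist"; returns a dict with "color" (384x512x3 uint8, red, green, blue), "z_map" (384x512 float32, m along the optical axis (not along the pixel's ray), 0 where there is no reading), "camera_matrix" (3x3 intrinsics, pixels), "R" (3x3) and "t" (3): a world point X has camera coordinates R X + t; the wrist camera has in their place "tool_from_camera" (4x4, takes a point from camera to tool coordinates, whose origin is the TCP and whose axes are the flange's). Camera axes: x right, y down, z forward; pixel columns grow to the right and rows downward; lengths in m; the calibration is good to about 2 mm. A picture is of the moment at which its call begins: read the wrist's pose just before it.
- robot.hand_in(): hands the job in, once; it reports no verdict.
Trained networks look in the newest picture that a camera, given by its name, has taken for a name from the list of things; names that differ only in an ending like _2 or _b are one class to them, and where a whole thing is asked for, a point or a joint stands for the part that bears it (a point fixed in the world has none). Each returns a list of dicts, best first, with "conf" (0 to 1); they miss things now and then, are a little off and sometimes report something else, mostly with a low value. They report only what shows in the picture. A call takes as long as a camera call.
- robot.search_frame(camera, thing): "at" ([column, row] in pixels, amid what is visible of it).
- robot.spot_point(camera, thing): "at" ([column, row] in pixels: a listed point, or the origin of a listed thing).
The state is a dict: "time": time; "q": joint angles; "joint_velocities": joint speeds; "joint_torque": joint torques, N m; "position": TCP position; "tool_rot": TCP orientation; "ft_force": force on the tool from outside, world axes, zero at the start; "moment": the same for the moment, N m; "grip_width": finger opening in m.
Only numpy, scipy, OpenCV 4.12 (cv2) and the standard library are available. Lean on these libraries where they do the work, as an engineer would, in place of code of your own. Each camera call takes 0.05 s, during which the arm holds its last target.

### The job

The lift spring of the sample bay's hinged cover is to be set, and you are the hand that holds the cover. Free the cover by pushing the black latch knob down and turning it a quarter turn clockwise, raise the cover by its front bar past the balance point where its spring starts to carry it upward by itself, then bring it back down and hold it still just below that point, about eight degrees short of it. Finish while still holding the cover there in the gripper, without letting go, and leave the loose things standing about undisturbed.

Things in the scene. Friction and masses are not known exactly. Their poses are not given: they have to be found in the camera images.
- sample_bay: White sheet-metal bay with an open top, 160 x 300 x 85 mm (x, y, z), fixed to the worktop, a clear rack inside. Origin: centre of its underside, on the worktop; its x axis points from its front (the side with the latch and bar, nearest the robot) to its back, y to its left, z up. 'Bay frame' below means this one.
- hinge_axis (a point): Centre of the cover's hinge axis, at (80, 0, 92) mm in the bay frame; the axis runs along the bay's y, with a dark coil spring on it. The front bar is 205 mm from it: with the cover at angle a the bar is at bay x = 80 - 205 cos(a), z = 92 + 205 sin(a) mm.
- balance_stud (a point): 12 mm steel ball on a thin arched rod at the bay's left side, at (28, 166, 165) mm in the bay frame. It marks the balance point: there the pointer rod on the cover's left edge is level with it.
- cover (a joint): Angle of the white sprung cover (160 x 306 mm sheet), rad: 0 shut and level, positive as its front rises, stop at 1.4. Below its balance point at 0.95 (54 degrees) it falls shut by itself, above it rises by itself to the stop. Lifting it at the bar takes about 1.2 N when shut, falling to 0 at the balance point. While latched it has about 0.04 rad of play.
- handle_grip (a point): Middle of the cover's front bar: steel, round, 12 mm in diameter, along the bay's y, 98 mm clear between its two side arms, 36 mm clear between it and the cover's front edge, nothing under it. When shut at (-125, 30, 92) mm in the bay frame; at the balance point 259 mm above the worktop. The bar may turn within a gripper's pads. The point's axes turn with the cover.
- latch_grip (a point): Point on the axis of the black latch knob to grip at: (-115, -115, 130) mm in the bay frame. The knob is an upright wing 36 mm long, 12 mm thick, from 111 to 143 mm above the worktop; it lies along the bay's x when latched, along its y when free. The point's axes turn with it, x along the wing.
- latch_tongue (a point): Tip of the steel tongue fixed under the latch knob, 51 mm from the knob's axis and 104 mm above the worktop; the tongue is 5 mm thick, 14 mm wide. It points to the bay's +x, over the cover's front edge, when latched, and to the bay's -y when free. Below it is a collar 45 mm wide.
- latch_push (a joint): How far the latch knob is pushed down, m: 0 up, 0.007 fully down. Spring: 3.2 N to start, 7.4 N fully down; it springs up when let go.
- latch_turn (a joint): Angle of the latch knob, rad: 0 latched, positive clockwise seen from above, stop at 1.6. A tooth inside stops it at about 0.2 unless it is pushed down by 6 mm or more (its full travel is 7 mm); from about 1.15 on it can spring up again and then stays free. The cover is free beyond about 1.2.
- vial_0: Bystander, to be left alone: small white screw-cap vial, 27 mm wide and 58 mm high, standing loose on the worktop. Origin: centre of its underside.
- dropper_bottle_0: Bystander, to be left alone: clear dropping bottle with a black teat, 33 mm wide and 100 mm high, standing loose on the worktop. Origin: centre of its underside.
- wash_bottle: Bystander, to be left alone: white squeeze bottle with a bent spout, 60 x 92 x 192 mm, standing loose on the worktop. Origin: centre of its underside.
- beaker_small: Bystander, to be left alone: small beaker, 53 x 62 x 56 mm, standing loose on the worktop. Origin: centre of its underside.
- weight_0: Bystander, to be left alone: brass weight, 24 mm wide and 26 mm high, standing loose on the worktop. Origin: centre of its underside.

How it is judged:
On the way, in this order (a step that is already met when the one before it is completed fails the run):
1. the latch knob is pushed down before it is turned (value of joint latch_push above 0.0052 m and value of joint latch_turn below 0.3 rad), for 0.05 s.
2. the latch knob is turned to free the cover (value of joint latch_turn above 1.2 rad), for 0.2 s.
3. the cover is raised past its balance point (value of joint cover above 1 rad), for 0.1 s.
At the end, for the whole second after the job is handed in: The cover stands still (under 0.05 rad/s) between 0.69 and 0.92 rad, so 2 to 15 degrees below its balance point at 0.95 rad, carried by the gripper's fingers (contact force over 0.2 N), with the latch still turned free (over 1.2 rad). On the way the cover was raised beyond 1.0 rad (value of joint cover between 0.69 and 0.92 rad and velocity of joint cover between -0.05 and 0.05 rad/s and contact force between the fingers and cover above 0.2 N and value of joint latch_turn above 1.2 rad); the arm keeps its last pose, push and grip.
It fails at once if the vial is shifted or knocked over (distance of vial_0 from where it was at the start of the episode above 0.025 m or angle between vial_0's own z axis and vertical above 0.5 rad).
It fails at once if the dropping bottle is shifted or knocked over (distance of dropper_bottle_0 from where it was at the start of the episode above 0.025 m or angle between dropper_bottle_0's own z axis and vertical above 0.5 rad).
It fails at once if the wash bottle is shifted or knocked over (distance of wash_bottle from where it was at the start of the episode above 0.025 m or angle between wash_bottle's own z axis and vertical above 0.5 rad).
It fails at once if the small beaker is shifted or knocked over (distance of beaker_small from where it was at the start of the episode above 0.025 m or angle between beaker_small's own z axis and vertical above 0.5 rad).
It fails at once if the brass weight is shifted or knocked over (distance of weight_0 from where it was at the start of the episode above 0.025 m or angle between weight_0's own z axis and vertical above 0.5 rad).
It also fails if it takes over 51 s, if anything falls off the work surface, if the arm or the gripper's body presses on something with over 40 N, if the wrist force passes 120 N, or if a joint passes its speed limit or range.

## Working session

There is one attempt and no reset: what is moved stays moved. The work goes in short steps, Python scripts to look and compute and a tool call to move; the robot and the scene stay as the last step left them, time stands still between calls to the robot, and variables do not carry over. Pictures are saved under pics/ and viewed, and the job is handed in when it is done.

Besides the shell and the picture viewer there is one more tool, called after "Emit:" by a JSON object that holds its "fn" and its "kwargs". move_arm: Moves the arm, as the interface text tells. Its arguments: {"type":"object","properties":{"rows":{"type":"array","items":{"type":"number"}},"grip_force":{"type":"number"}},"required":["rows"]}

```bash
mkdir -p pics; ls
cat > h.py <<'E'
import numpy as np, cv2
from rig import robot
def shot(n,f):
    c=robot.camera(n); cv2.imwrite('pics/'+f,cv2.cvtColor(c['color'],cv2.COLOR_RGB2BGR)); return c
def w(c,u,v,z=None):
    K=c['camera_matrix']; 
    u0,v0=int(round(u)),int(round(v))
    if z is None: z=np.median(c['z_map'][v0-1:v0+2,u0-1:u0+2])
    p=np.linalg.inv(K)@[u,v,1]*z
    return c['R'].T@(p-c['t'])
def proj(c,X):
    p=c['camera_matrix']@(c['R']@np.array(X)+c['t']); return p[:2]/p[2]
E
python3 - <<'E'
from h import *
np.set_printoptions(precision=4,suppress=True)
o=robot.get_obs(); print(o)
for n in ['scene','top']:
    c=shot(n,n+'0.png')
    print(n,c['R'],c['t'])
    for t in ['sample_bay','hinge_axis','balance_stud','handle_grip','latch_grip','latch_tongue','vial_0','dropper_bottle_0','wash_bottle','beaker_small','weight_0']:
        for r in robot.spot_point(n,t)[:2]: print(t,r['at'],round(r['conf'],2),w(c,*r['at']))
E
```

```text
pics
{'time': 0.0, 'q': array([-1.4865,  0.5285,  1.4339,  0.    ,  1.1814, -0.1785]), 'joint_velocities': array([ 0.0011,  0.0009, -0.0011, -0.0015, -0.0018,  0.0006]), 'joint_torque': array([ -0.0005, -44.0047, -17.659 ,   0.0631,   0.0581,  -0.0002]), 'position': array([ 0.1623, -0.6028,  0.2216]), 'tool_rot': array([ 0.9914,  0.131 ,  0.0001, -0.0011]), 'ft_force': array([-0.0875, -0.0242, -0.3918]), 'moment': array([ 0.048 , -0.0222,  0.0101]), 'grip_width': 0.08679162201683714}
scene [[-0.6235 -0.7817 -0.0109]
 [-0.4777  0.392  -0.7862]
 [ 0.6189 -0.485  -0.6178]] [0.3326 0.3863 1.0914]
sample_bay [243.7, 227.8] 0.8 [0.5038 0.099  0.0941]
sample_bay [231.9, 195.4] 0.29 [0.6467 0.0387 0.0914]
hinge_axis [231.9, 191.8] 0.81 [0.6541 0.033  0.0981]
hinge_axis [297.0, 206.4] 0.4 [ 0.4426 -0.046   0.1356]
balance_stud [187.8, 205.7] 0.73 [0.7878 0.1231 0.0026]
latch_grip [294.7, 206.1] 0.71 [ 0.4512 -0.045   0.1315]
latch_tongue [286.9, 202.9] 0.68 [ 0.4973 -0.0559  0.1078]
vial_0 [245.0, 227.2] 0.59 [0.5056 0.0932 0.0917]
vial_0 [184.0, 254.3] 0.45 [0.5974 0.2495 0.0105]
dropper_bot
[... 186 characters left out ...]
.3] 0.78 [0.5817 0.3927 0.0286]
top [[-0.0346 -0.9994 -0.0048]
 [-0.9757  0.0348 -0.2162]
 [ 0.2162 -0.0028 -0.9763]] [-0.0171  0.5806  1.3756]
sample_bay [235.4, 201.1] 0.68 [0.5489 0.0319 0.0931]
hinge_axis [237.5, 169.7] 0.86 [0.6516 0.0224 0.098 ]
balance_stud [177.0, 171.6] 0.8 [0.6333 0.2063 0.1659]
handle_grip [218.4, 231.0] 0.61 [0.454  0.0877 0.0962]
latch_grip [264.6, 226.5] 0.41 [ 0.4569 -0.0576  0.1405]
vial_0 [172.0, 193.0] 0.62 [0.5991 0.2495 0.0216]
dropper_bottle_0 [293.9, 197.0] 0.42 [ 0.5712 -0.1628  0.0184]
wash_bottle [375.2, 174.2] 0.97 [ 0.6241 -0.4263  0.084 ]
beaker_small [135.3, 195.4] 0.53 [0.5889 0.3659 0.0495]
weight_0 [363.4, 222.5] 0.53 [ 0.4779 -0.3933  0.0053]
```

View pics/scene0.png

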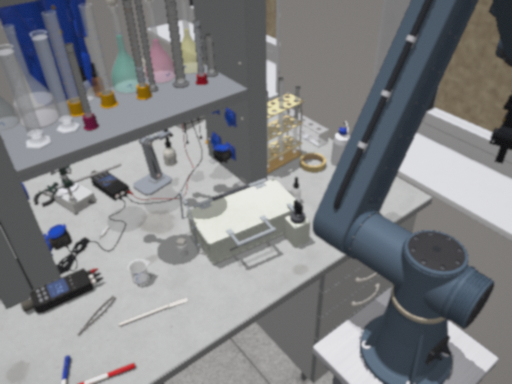

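View pics/top0.png

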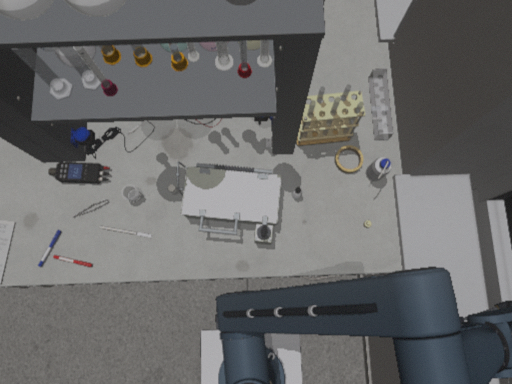

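Run:
```python
from h import *
np.set_printoptions(precision=4,suppress=True)
c=shot('top','t1.png')
im=cv2.cvtColor(c['color'],cv2.COLOR_RGB2BGR)
cr=im[140:260,130:330]; cv2.imwrite('pics/t1z.png',cv2.resize(cr,None,fx=4,fy=4,interpolation=cv2.INTER_CUBIC))
s=shot('scene','s1.png'); im=cv2.cvtColor(s['color'],cv2.COLOR_RGB2BGR)
cv2.imwrite('pics/s1z.png',cv2.resize(im[160:290,150:340],None,fx=4,fy=4,interpolation=cv2.INTER_CUBIC))
# cover pixels from world map
K=c['camera_matrix'];v,u=np.mgrid[:384,:512];z=c['z_map']
P=np.stack([(u-K[0,2])/K[0,0]*z,(v-K[1,2])/K[1,1]*z,z],-1)-c['t'];W=P@c['R']
np.save('W.npy',W)
m=(z>0)&(W[...,0]>.4)&(W[...,0]<.75)&(abs(W[...,1])<.25)&(W[...,2]>.082)&(W[...,2]<.1)
n,l,st,_=cv2.connectedComponentsWithStats(m.astype(np.uint8),connectivity=4)
i=1+st[1:,4].argmax(); print(st[i])
mm=cv2.morphologyEx((l==i).astype(np.uint8),cv2.MORPH_OPEN,np.ones((13,13)))
pts=W[mm>0]; print(len(pts),pts.mean(0),np.median(pts[:,2]))
r=cv2.minAreaRect((pts[:,:2]*1000).astype(np.float32)); print(r, cv2.boxPoints(r))
# stuff above z .25 in working area
for x in np.arange(.4,1.0,.05):
    print(round(x,2),[ (round(float(W[mk][:,2].max()),3) if (mk:=(z>0)&(abs(W[...,0]-x)<.025)&(abs(W[...,1]-y)<.04)).any() else None) for y in np.arange(.4,-.5,-.08)])
```

```text
[ 180  163  101   71 5003]
431 [0.5626 0.0376 0.094 ] 0.09411266452364676
((566.8961181640625, 43.099082946777344), (245.19268798828125, 60.30418014526367), 50.10685729980469) [[465.134  -31.6237]
 [511.402  -70.3002]
 [668.6582 117.8219]
 [622.3903 156.4984]]
0.4 [0.012, 0.008, 0.011, 0.009, 0.012, 0.081, 0.088, 0.009, 0.01, 0.01, 0.008, 0.074]
0.45 [0.011, 0.01, 0.011, 0.105, 0.105, 0.103, 0.148, 0.01, 0.01, 0.009, 0.028, 0.077]
0.5 [0.014, 0.01, 0.097, 0.105, 0.103, 0.103, 0.113, 0.009, 0.009, 0.009, 0.029, 0.077]
0.55 [0.009, 0.01, 0.1, 0.103, 0.102, 0.102, 0.103, 0.057, 0.009, 0.01, 0.01, 0.074]
0.6 [0.062, 0.061, 0.173, 0.102, 0.104, 0.102, 0.103, 0.106, 0.011, 0.009, 0.193, 0.121]
0.65 [0.061, 0.008, 0.186, 0.185, 0.107, 0.106, 0.105, 0.009, 0.008, 0.032, 0.192, 0.185]
0.7 [0.763, 0.764, 0.764, 0.763, 0.763, 0.763, 0.763, 0.763, 0.009, 0.031, 0.033, 0.01]
0.75 [0.842, 0.84, 0.836, 0.821, 0.764, 0.764, 0.764, 0.763, 0.311, 0.237, 0.234, 0.074]
0.8 [0.761, 0.794, 0.763, 0.79, 0.763, 0.779, 0.768, 0.763, 0.328, 0.316, 0.241, 0.073]
0.85 [0.57, 0.384, 0.384, 0.498, 0.503, 0.544, 0.54, 0.235, 0.309, 0.32, 0.239, 0.07]
0.9 [0.444, 0.462, 0.475, 0.486, 0.478, 0.485, 0.483, None, 0.005, 0.007, 0.005, 0.072]
0.95 [0.407, 0.382, 0.404, 0.38, 0.404, 0.403, 0.387, None, 0.008, 0.007, 0.012, 0.072]
```

View pics/t1z.png

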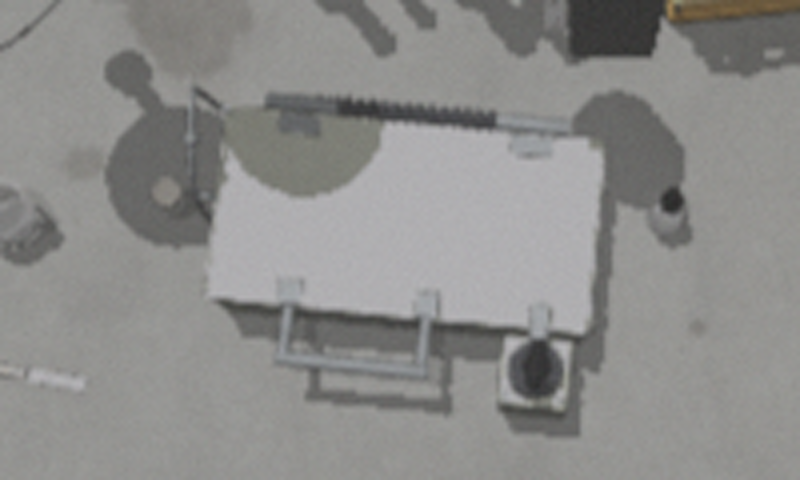

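View pics/s1z.png

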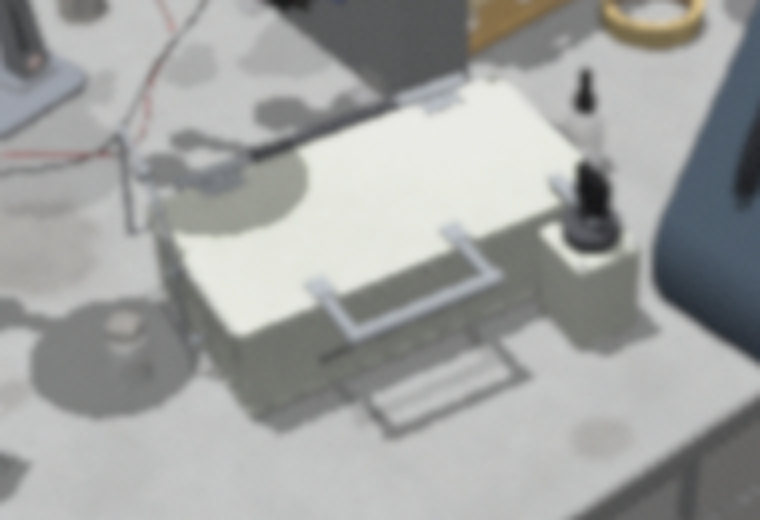

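Run:
```python
from h import *
from scipy.optimize import least_squares
np.set_printoptions(precision=4,suppress=True)
t=robot.camera('top'); s=robot.camera('scene')
def zt(u,v,ou,ov): return ((u+.5)/4-.5+ou,(v+.5)/4-.5+ov)
obs=[(t,zt(538,362,130,140),(-115,-115,143)),(t,zt(284,358,130,140),(-125,30+53,94)),(t,zt(424,372,130,140),(-125,30-53,94)),
(t,zt(604,142,130,140),(78,-153,93)),(t,zt(588,333,130,140),(-83,-153,93)),(t,zt(212,297,130,140),(-83,153,93)),(t,zt(191,138,130,140),(28,166,165)),
(s,zt(593,172,150,160),(-115,-115,143)),(s,zt(355,331,150,160),(-125,83,94)),(s,zt(492,275,150,160),(-125,-23,94)),(s,zt(240,333,150,160),(-83,153,93))]
def f(p):
    x,y,a=p;R=np.array([[np.cos(a),-np.sin(a),0],[np.sin(a),np.cos(a),0],[0,0,1]])
    return np.concatenate([proj(c,R@(np.array(b)/1000)+[x,y,0])-o for c,o,b in obs])
r=least_squares(f,[.56,.04,0],loss='soft_l1');print(r.x);print(f(r.x).reshape(-1,2))
np.save('pose.npy',r.x);x,y,a=r.x
R=np.array([[np.cos(a),-np.sin(a),0],[np.sin(a),np.cos(a),0],[0,0,1]])
for n,b in dict(knob=(-115,-115,130),bar=(-125,30,92),stud=(28,166,165),hinge=(80,0,92),bal=(80-205*np.cos(.95),30,259)).items(): print(n,R@(np.array(b)/1000)+[x,y,0])
print(np.round([robot.camera('top')['camera_matrix'],s['camera_matrix']]))
```

```text
[ 0.5758  0.0437 -0.1354]
[[-0.3266 -0.2665]
 [ 0.3587 -0.2874]
 [-1.3281 -0.449 ]
 [ 0.4182 -0.8265]
 [-0.0868  0.2987]
 [-1.6837 -0.2048]
 [ 0.2899 -0.1834]
 [ 0.642  -0.1378]
 [ 1.2645  0.346 ]
 [ 0.1744  0.3916]
 [ 0.1039  0.2861]]
knob [ 0.4463 -0.0547  0.13  ]
bar [0.456  0.0903 0.092 ]
stud [0.626  0.2044 0.165 ]
hinge [0.6551 0.0329 0.092 ]
bal [0.541  0.0787 0.259 ]
[[[438.   0. 257.]
  [  0. 438. 193.]
  [  0.   0.   1.]]

 [[459.   0. 265.]
  [  0. 459. 189.]
  [  0.   0.   1.]]]
```

Emit:
{"fn": "move_arm", "kwargs": {"rows": [14, 27.5, 2, 0, 0, 0.137, 0, 14, 27.5, 2, 0, 0, 0.137, 0, 14, 27.5, 2, 0, 0, 0.137, 0.5, 14, 27.5, 2, 0, 0, 0.137, 0.5, 14, 27.5, 2, 0, 0, 0.137, 0.5, 14, 27.5, 2, 0, 0, 0.137, 0.5, 14, 27.5, 2, 0, 0, 0.137, 0.5, 14, 27.5, 2, 0, 0, 0.137, 0.5, 14, 27.5, 2, 0, 0, 0.137, 0.5, 14, 27.5, 2, 0, 0, 0.137, 0.5]}}

```text
time: 2.45
position: [0.3029, -0.3275, 0.2429]
tool_rot: [0.683, 0.731, -0.0, 0.0]
ft_force: [-0.8, -0.6, 0.0]
grip_width: 0.0445
```

Emit:
{"fn": "move_arm", "kwargs": {"rows": [14, 27.5, 0, 0, 0, 0.137, 0.5, 14, 27.5, 0, 0, 0, 0.137, 0.5, 14, 27.5, 0, 0, 0, 0.137, 0.5, 14, 27.5, 0, 0, 0, 0.137, 0.5, 14, 27.5, 0, 0, 0, 0.137, 0.5, 14, 27.5, 0, 0, 0, 0.137, 0.5, 14, 27.5, 0, 0, 0, 0.137, 0.5, 14, 27.5, 0, 0, 0, 0.137, 0.5, 14, 27.5, 0, 0, 0, 0.137, 0.5, 0, 0, 0, 0, 0, 0.137, 0.5]}}

```text
time: 3.45
position: [0.4295, -0.0783, 0.2428]
tool_rot: [0.065, 0.998, 0.0, 0.001]
ft_force: [0.0, -0.9, -0.3]
grip_width: 0.0437
```

```bash
cat >> h.py <<'E'
from scipy.spatial.transform import Rotation as Ro
def wshot(f):
    o=robot.get_obs(); c=shot('wrist',f)
    T=np.eye(4);T[:3,:3]=Ro.from_quat(o['tool_rot']).as_matrix();T[:3,3]=o['position']
    M=np.linalg.inv(T@c['tool_from_camera']); c['R']=M[:3,:3];c['t']=M[:3,3]; return c
E
python3 - <<'E'
from h import *
np.set_printoptions(precision=4,suppress=True)
c=wshot('w1.png')
x,y,a=np.load('pose.npy')
R=Ro.from_euler('z',a).as_matrix()
for n,b in dict(knobtop=(-115,-115,143),k1=(-133,-115,143),k2=(-97,-115,143),bar=(-125,30,92),b1=(-125,-23,92)).items():
    X=R@(np.array(b)/1000)+[x,y,0];print(n,X,proj(c,X))
for n in ['latch_grip','handle_grip','latch_tongue']:
    for r in robot.spot_point('wrist',n)[:2]: print(n,r,w(c,*r['at']))
K=c['camera_matrix'];v,u=np.mgrid[:384,:512];z=c['z_map']
W=(np.stack([(u-K[0,2])/K[0,0]*z,(v-K[1,2])/K[1,1]*z,z],-1)-c['t'])@c['R']
kx=R@np.array([-.115,-.115,0])+[x,y,0]
m=(z>0)&(W[...,2]>.137)&(W[...,2]<.15)&(np.hypot(W[...,0]-kx[0],W[...,1]-kx[1])<.04)
p=W[m];print(len(p));r=cv2.minAreaRect((p[:,:2]*1000).astype(np.float32));print(r)
E
```

```text
knobtop [ 0.4463 -0.0547  0.143 ] [283.8449 208.1214]
k1 [ 0.4285 -0.0523  0.143 ] [284.4165 190.5426]
k2 [ 0.4642 -0.0571  0.143 ] [283.2917 225.1343]
bar [0.456  0.0903 0.092 ] [404.0345 187.6765]
b1 [0.4489 0.0378 0.092 ] [358.6833 187.409 ]
latch_grip {'at': [280.3, 206.4], 'conf': 0.78} [ 0.444  -0.058   0.1434]
latch_grip {'at': [52.0, 224.4], 'conf': 0.73} [ 0.4686 -0.3966  0.0125]
handle_grip {'at': [402.7, 187.4], 'conf': 0.82} [0.4538 0.0859 0.0977]
latch_tongue {'at': [278.2, 240.9], 'conf': 0.77} [ 0.3971 -0.0694  0.3278]
423
((445.79852294921875, -56.267208099365234), (12.19355297088623, 35.780479431152344), 82.95077514648438)
```

View pics/w1.png

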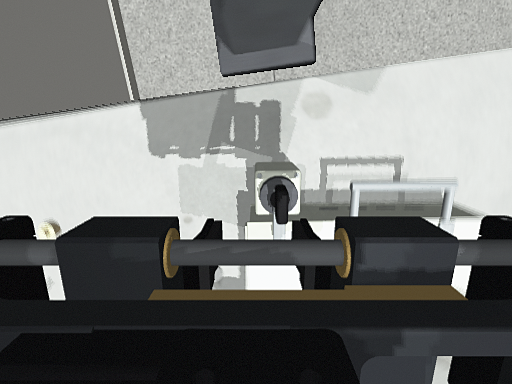

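Emit:
{"fn": "move_arm", "kwargs": {"rows": [8, 11, -20, 0, 0, 0, 0.5, 8, 11.5, -25, 0, 0, 0, 0.5, 0, 0, -25, 0, 0, 0, 0.5, 0, 0, -20, 0, 0, 0, 0.5, 0, 0, -20, 0, 0, 0, 0.5, 0, 0, -18, 0, 0, 0, 0.5, 0, 0, 0, 0, 0, 0, 0.5, 0, 0, 0, 0, 0, 0, 0.5]}}

```text
time: 4.45
position: [0.4444, -0.0591, 0.1146]
tool_rot: [0.071, 0.998, 0.0, -0.0]
ft_force: [-0.2, -0.6, 0.4]
grip_width: 0.0437
```

Emit:
{"fn": "move_arm", "kwargs": {"rows": [0, 0, 0, 0, 0, 0, 1, 0, 0, 0, 0, 0, 0, 1, 0, 0, 0, 0, 0, 0, 1, 0, 0, 0, 0, 0, 0, 1, 0, 0, 0, 0, 0, 0, 1, 0, 0, 0, 0, 0, 0, 1], "grip_force": 45}}

```text
time: 5.05
position: [0.445, -0.0553, 0.1149]
tool_rot: [0.072, 0.997, 0.003, 0.001]
ft_force: [4.8, 15.1, 3.2]
grip_width: 0.0113
```

Emit:
{"fn": "move_arm", "kwargs": {"rows": [0.5, 2, 0, 0, 0, 0, 1, 0.5, 2, 0, 0, 0, 0, 1, 0, 0, 0, 0, 0, 0, 1]}}

```text
time: 5.35
position: [0.4453, -0.0546, 0.1148]
tool_rot: [0.069, 0.998, -0.0, -0.0]
ft_force: [-1.4, -0.5, 2.4]
grip_width: 0.0116
```

Centred. Push down.

Emit:
{"fn": "move_arm", "kwargs": {"rows": [0, 0, -3, 0, 0, 0, 1, 0, 0, -3, 0, 0, 0, 1, 0, 0, -3, 0, 0, 0, 1, 0, 0, 0, 0, 0, 0, 1, 0, 0, 0, 0, 0, 0, 1]}}

```text
time: 5.85
position: [0.4455, -0.0545, 0.1078]
tool_rot: [0.07, 0.998, -0.0, 0.001]
ft_force: [-5.3, 2.8, 27.9]
grip_width: 0.0122
```

Emit:
{"fn": "move_arm", "kwargs": {"rows": [0, 0, 0.5, 0, 0, -0.12, 1, 0, 0, 0, 0, 0, -0.12, 1, 0, 0, 0, 0, 0, -0.12, 1, 0, 0, 0, 0, 0, -0.12, 1, 0, 0, 0, 0, 0, -0.12, 1, 0, 0, 0, 0, 0, -0.12, 1]}}

```text
time: 6.45
position: [0.4458, -0.0539, 0.1078]
tool_rot: [0.419, 0.908, 0.001, 0.001]
ft_force: [-3.2, 5.9, 23.0]
grip_width: 0.0113
```

Emit:
{"fn": "move_arm", "kwargs": {"rows": [0, 0, 0, 0, 0, -0.115, 1, 0, 0, 0, 0, 0, -0.115, 1, 0, 0, 0, 0, 0, -0.115, 1, 0, 0, 0, 0, 0, -0.115, 1, 0, 0, 0, 0, 0, -0.115, 1, 0, 0, 0, 0, 0, -0.115, 1, 0, 0, 0, 0, 0, -0.115, 1, 0, 0, 0, 0, 0, 0, 1, 0, 0, 0, 0, 0, 0, 1]}}

```text
time: 7.35
position: [0.4466, -0.0537, 0.1078]
tool_rot: [0.74, 0.673, 0.002, 0.001]
ft_force: [-1.0, 6.4, 22.7]
grip_width: 0.0117
```

Emit:
{"fn": "move_arm", "kwargs": {"rows": [0, 0, 4, 0, 0, 0, 1, 0, 0, 4, 0, 0, 0, 1, 0, 0, 0, 0, 0, 0, 0.6, 0, 0, 0, 0, 0, 0, 0.6, 0, 0, 0, 0, 0, 0, 0.6, 0, 0, 15, 0, 0, 0, 0.6, 0, 0, 25, 0, 0, 0, 0.6, 0, 0, 30, 0, 0, 0, 0.6, 0, 0, 30, 0, 0, 0, 0.6], "grip_force": 20}}

```text
time: 8.25
position: [0.4448, -0.0546, 0.2144]
tool_rot: [0.739, 0.673, -0.0, -0.001]
ft_force: [0.7, 0.2, -0.9]
grip_width: 0.0343
```

Run:
```python
from h import *
np.set_printoptions(precision=4,suppress=True)
c=wshot('w2.png')
print(robot.get_obs()['position'],robot.get_obs()['q'])
for n in ['latch_grip','handle_grip','latch_tongue']:
    for r in robot.spot_point('wrist',n)[:2]: print(n,r,w(c,*r['at']))
K=c['camera_matrix'];v,u=np.mgrid[:384,:512];z=c['z_map']
W=(np.stack([(u-K[0,2])/K[0,0]*z,(v-K[1,2])/K[1,1]*z,z],-1)-c['t'])@c['R']
x,y,a=np.load('pose.npy');R=Ro.from_euler('z',a).as_matrix()
B=(W-[x,y,0])@R
m=(z>0)&(abs(B[...,0]+.115)<.03)&(abs(B[...,1]+.115)<.03)&(B[...,2]>.137)&(B[...,2]<.15)
p=B[m]*1000;print(len(p));
if len(p):print(cv2.minAreaRect(p[:,:2].astype(np.float32)))
m=(z>0)&(abs(B[...,0]+.125)<.02)&(abs(B[...,1]-.03)<.045)&(B[...,2]>.085)&(B[...,2]<.105)
p=B[m]*1000;print(len(p))
if len(p):print(p.mean(0),cv2.minAreaRect(p[:,:2].astype(np.float32)))
```

```text
[ 0.4478 -0.0555  0.2187] [-0.3718  0.2976  1.8612 -0.      0.9752 -0.2787]
latch_grip {'at': [259.2, 203.2], 'conf': 0.94} [ 0.4468 -0.0563  0.1441]
handle_grip {'at': [256.5, 200.9], 'conf': 0.43} [ 0.4447 -0.0542  0.1433]
latch_tongue {'at': [255.1, 241.2], 'conf': 0.88} [ 0.4474 -0.0237  0.2989]
532
((-114.962646484375, -115.88943481445312), (11.766014099121094, 35.17898178100586), 2.783130645751953)
1111
[-125.1464   22.8092   96.9206] ((-125.25081634521484, 21.668611526489258), (11.988487243652344, 73.07066345214844), 0.20841249823570251)
```

View pics/w2.png

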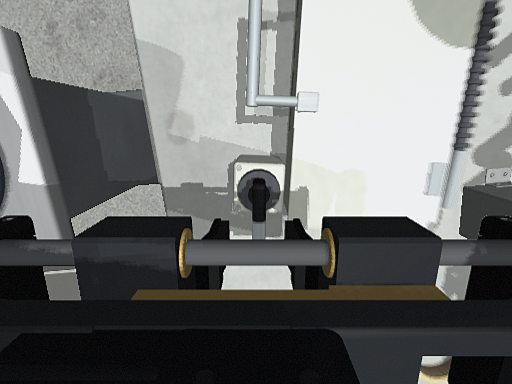

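Emit:
{"fn": "move_arm", "kwargs": {"rows": [2, 36, 0, 0, 0, -0.02, 0.65, 2, 36, 0, 0, 0, -0.02, 0.65, 2, 36, -5, 0, 0, 0, 0.65, 2, 37, -10, 0, 0, 0, 0.65, 0, 0, -20, 0, 0, 0, 0.65, 0, 0, 0, 0, 0, 0, 0.65, 0, 0, 0, 0, 0, 0, 0.65]}}

```text
time: 9.15
position: [0.4523, 0.0903, 0.1778]
tool_rot: [0.753, 0.659, -0.001, -0.001]
ft_force: [-0.4, 0.0, -0.2]
grip_width: 0.0308
```

```bash
cat > st.py <<'E'
from h import *
np.set_printoptions(precision=4,suppress=True)
o=robot.get_obs()
x,y,a=np.load('pose.npy');R=Ro.from_euler('z',a).as_matrix()
print(o['time'],o['position'],'bay',(o['position']-[x,y,0])@R*1000,'yang',np.arctan2(*Ro.from_quat(o['tool_rot']).as_matrix()[1::-1,1]),o['ft_force'],o['grip_width'])
E
python3 st.py
```

```text
9.15 [0.4523 0.0903 0.1778] bay [-128.6438   29.5257  177.8361] yang -0.13310927086083152 [-0.4155  0.0489 -0.1772] 0.030761318764361854
```

Emit:
{"fn": "move_arm", "kwargs": {"rows": [3.5, -0.5, -20, 0, 0, 0, 0.65, 0, 0, -25, 0, 0, 0, 0.65, 0, 0, -25, 0, 0, 0, 0.65, 0, 0, -15, 0, 0, 0, 0.65, 0, 0, -15, 0, 0, 0, 0.65, 0, 0, 0, 0, 0, 0, 0.65, 0, 0, 0, 0, 0, 0, 0.65, 0, 0, 0, 0, 0, 0, 0.65]}}

```text
time: 9.95
position: [0.4577, 0.0895, 0.0799]
tool_rot: [0.753, 0.658, 0.001, 0.001]
ft_force: [-0.2, 0.1, -0.2]
grip_width: 0.0305
```

```bash
python3 st.py
```

```text
9.95 [0.4577 0.0895 0.0799] bay [-123.2035   29.4582   79.9086] yang -0.1338945214084298 [-0.2147  0.0955 -0.1577] 0.030494305425578395
```

Emit:
{"fn": "move_arm", "kwargs": {"rows": [-1, 0, -2, 0, 0, 0, 1, 0, 0, 0, 0, 0, 0, 1, 0, 0, 0, 0, 0, 0, 1, 0, 0, 0, 0, 0, 0, 1, 0, 0, 0, 0, 0, 0, 1], "grip_force": 15}}

```text
time: 10.45
position: [0.4557, 0.0901, 0.0772]
tool_rot: [0.752, 0.659, -0.0, -0.0]
ft_force: [-0.2, 0.5, 2.6]
grip_width: 0.0116
```

```bash
python3 st.py
python3 - <<'E'
import numpy as np
a=np.linspace(0,1.1,23);bx=80-205*np.cos(a);bz=92+205*np.sin(a)
dx=np.diff(bx);dz=np.diff(bz);t=-.1354
for i in range(22): print(round(a[i+1],3),np.round([dx[i]*np.cos(t),dx[i]*np.sin(t),dz[i]],1))
E
```

```text
10.45 [0.4557 0.0901 0.0772] bay [-125.2626   29.7229   77.1828] yang -0.13289897864436717 [-0.1864  0.5332  2.6335] 0.011565664230757673
0.05 [ 0.3 -0.  10.2]
0.1 [ 0.8 -0.1 10.2]
0.15 [ 1.3 -0.2 10.2]
0.2 [ 1.8 -0.2 10.1]
0.25 [ 2.3 -0.3 10. ]
0.3 [ 2.8 -0.4  9.9]
0.35 [ 3.2 -0.4  9.7]
0.4 [ 3.7 -0.5  9.5]
0.45 [ 4.2 -0.6  9.3]
0.5 [ 4.6 -0.6  9.1]
0.55 [ 5.1 -0.7  8.9]
0.6 [ 5.5 -0.8  8.6]
0.65 [ 5.9 -0.8  8.3]
0.7 [ 6.3 -0.9  8. ]
0.75 [ 6.7 -0.9  7.7]
0.8 [ 7.1 -1.   7.3]
0.85 [ 7.5 -1.   7. ]
0.9 [ 7.8 -1.1  6.6]
0.95 [ 8.1 -1.1  6.2]
1.0 [ 8.4 -1.1  5.8]
1.05 [ 8.7 -1.2  5.3]
1.1 [ 8.9 -1.2  4.9]
```

Emit:
{"fn": "move_arm", "kwargs": {"rows": [0.3, 0, 10.2, 0, 0, 0, 1, 0.8, -0.1, 10.2, 0, 0, 0, 1, 1.3, -0.2, 10.2, 0, 0, 0, 1, 1.8, -0.2, 10.1, 0, 0, 0, 1, 2.3, -0.3, 10, 0, 0, 0, 1, 2.8, -0.4, 9.9, 0, 0, 0, 1, 0, 0, 0, 0, 0, 0, 1]}}

```text
time: 11.15
position: [0.4646, 0.0889, 0.1389]
tool_rot: [0.752, 0.659, -0.0, -0.0]
ft_force: [-1.9, 0.3, -0.2]
grip_width: 0.0109
```

```bash
python3 st.py
python3 - <<'E'
from h import *
shot('top','t2.png');s=shot('scene','s2.png')
E
```

```text
11.15 [0.4646 0.0889 0.1389] bay [-116.3266   29.7228  138.9142] yang -0.13289874363816861 [-1.9301  0.2621 -0.2235] 0.010929365357608044
```

View pics/s2.png

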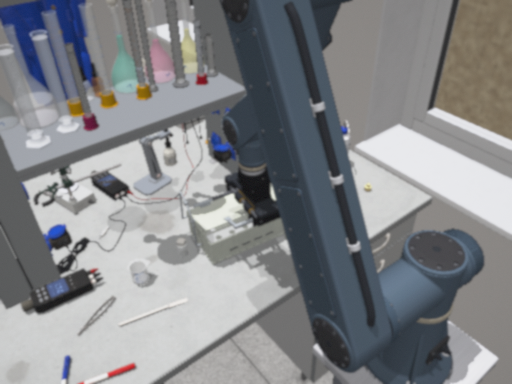

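Emit:
{"fn": "move_arm", "kwargs": {"rows": [3.2, -0.4, 9.7, 0, 0, 0, 1, 3.7, -0.5, 9.5, 0, 0, 0, 1, 4.2, -0.6, 9.3, 0, 0, 0, 1, 4.6, -0.6, 9.1, 0, 0, 0, 1, 5.1, -0.7, 8.9, 0, 0, 0, 1, 5.5, -0.8, 8.6, 0, 0, 0, 1, 5.9, -0.8, 8.3, 0, 0, 0, 1, 6.3, -0.9, 8, 0, 0, 0, 1, 0, 0, 0, 0, 0, 0, 1]}}

```text
time: 12.15
position: [0.5015, 0.084, 0.2109]
tool_rot: [0.752, 0.659, -0.002, -0.002]
ft_force: [-9.7, 1.0, 6.5]
grip_width: 0.0115
```

```bash
python3 st.py
```

```text
12.15 [0.5015 0.084  0.2109] bay [-79.0706  29.8478 210.8799] yang -0.13288294777485488 [-9.6501  1.0485  6.4664] 0.011480022176421023
```

Emit:
{"fn": "move_arm", "kwargs": {"rows": [-2, 0.3, 2, 0, 0, 0, 1, 0, 0, 0, 0, 0, 0, 1, 0, 0, 0, 0, 0, 0, 1]}}

```text
time: 12.45
position: [0.502, 0.0839, 0.2116]
tool_rot: [0.753, 0.659, 0.0, 0.0]
ft_force: [-2.9, 1.9, 0.9]
grip_width: 0.0114
```

```bash
python3 st.py;python3 - <<'E'
from h import *
c=wshot('w3.png');t=shot('top','t3.png');s=shot('scene','s3.png')
for n,c in (('top',t),('scene',s)):
    im=cv2.cvtColor(c['color'],cv2.COLOR_RGB2BGR)
    cv2.imwrite(f'pics/{n}3z.png',cv2.resize(im[120:280,130:330],None,fx=4,fy=3.5,interpolation=cv2.INTER_CUBIC))
E
```

```text
12.45 [0.502  0.0839 0.2116] bay [-78.5218  29.8272 211.6258] yang -0.13312451156831273 [-2.9125  1.9171  0.8674] 0.011440845481618738
```

View pics/w3.png

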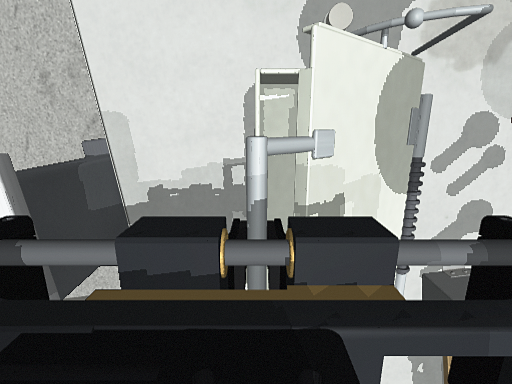

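View pics/scene3z.png

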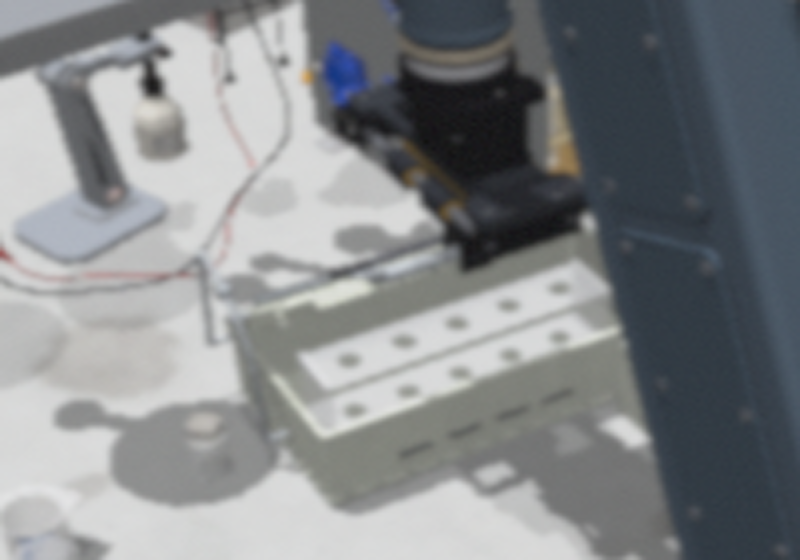

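```bash
cat > ang.py <<'E'
from h import *
import sys
np.set_printoptions(precision=3,suppress=True)
c=wshot(sys.argv[1])
K=c['camera_matrix'];v,u=np.mgrid[:384,:512];z=c['z_map']
W=(np.stack([(u-K[0,2])/K[0,0]*z,(v-K[1,2])/K[1,1]*z,z],-1)-c['t'])@c['R']
x,y,a=np.load('pose.npy');R=Ro.from_euler('z',a).as_matrix()
B=(W-[x,y,0])@R*1000
# sheet: points left part y 95..145
m=(z>0)&(B[...,1]>50)&(B[...,1]<145)&(B[...,0]>-90)&(B[...,0]<75)&(B[...,2]>100)&(v<215)
p=B[m]; best=None
rng=np.random.default_rng(0)
for _ in range(300):
    q=p[rng.choice(len(p),2)]; d=q[1]-q[0]
    if abs(d[0])<10: continue
    s=d[2]/d[0]; e=abs(p[:,2]-q[0,2]-s*(p[:,0]-q[0,0]))/np.hypot(1,s)
    if best is None or (e<1).sum()>best.sum(): best=e<1
f=np.polyfit(p[best][:,0],p[best][:,2],1) 
print('sheet',best.sum(),len(p),'angle',np.arctan(-f[0]) , np.arctan(f[0]),'z at x=80',np.polyval(f,80))
m=(z>0)&(B[...,1]>50)&(B[...,1]<75)&(B[...,2]>150)&(v<215)&(u<290)
b=B[m]
if len(b): 
  top=b[b[:,2]>np.percentile(b[:,2],95)-6]; print('bar pts',len(top),np.median(top,0),top.max(0))
E
python3 ang.py w4.png
```

```text
sheet 13345 17714 angle 0.685452811658783 -0.685452811658783 z at x=80 94.59539507039487
bar pts 928 [-79.282  62.843 227.133] [-73.604  74.966 229.929]
```

Emit:
{"fn": "move_arm", "kwargs": {"rows": [6.3, -0.9, 8, 0, 0, 0, 1, 6.7, -0.9, 7.7, 0, 0, 0, 1, 7.1, -1, 7.3, 0, 0, 0, 1, 7.5, -1, 7, 0, 0, 0, 1, 7.8, -1.1, 6.6, 0, 0, 0, 1, 0, 0, 0, 0, 0, 0, 1]}}

```text
time: 13.25
position: [0.5401, 0.0787, 0.2492]
tool_rot: [0.753, 0.658, 0.002, 0.002]
ft_force: [1.4, 1.9, -1.9]
grip_width: 0.0112
```

```bash
python3 st.py;python3 ang.py w5.png
```

```text
13.25 [0.5401 0.0787 0.2492] bay [-40.0914  29.8264 249.1967] yang -0.1333759075843166 [ 1.3614  1.9066 -1.9229] 0.011189047446085393
sheet 7952 11685 angle 0.9442489716117698 -0.9442489716117698 z at x=80 95.48991118914347
bar pts 901 [-39.981  63.137 263.743] [-34.28   74.945 266.469]
```

Emit:
{"fn": "move_arm", "kwargs": {"rows": [8.3, -1.1, 5.8, 0, 0, 0, 1, 8.6, -1.2, 5.4, 0, 0, 0, 1, 8.8, -1.2, 5, 0, 0, 0, 1, 0, 0, 0, 0, 0, 0, 1, 0, 0, 0, 0, 0, 0, 1, 0, 0, 0, 0, 0, 0, 1]}}

```text
time: 13.9
position: [0.5625, 0.0756, 0.2639]
tool_rot: [0.752, 0.659, 0.0, -0.0]
ft_force: [-0.3, 3.2, 1.3]
grip_width: 0.0114
```

```bash
python3 st.py;python3 ang.py w6.png
```

```text
13.9 [0.5625 0.0756 0.2639] bay [-17.5095  29.7996 263.9416] yang -0.13290016749228403 [-0.2757  3.155   1.3451] 0.011393912017404105
sheet 6064 9531 angle 1.0734568088317284 -1.0734568088317284 z at x=80 96.2562738141012
bar pts 900 [-17.839  62.908 277.853] [-11.707  74.955 280.564]
```

Emit:
{"fn": "move_arm", "kwargs": {"rows": [-7.8, 1, -4.5, 0, 0, 0, 1, -7.6, 1, -4.8, 0, 0, 0, 1, -7.4, 1, -5.2, 0, 0, 0, 1, -7.1, 1, -5.5, 0, 0, 0, 1, -6.9, 0.9, -5.8, 0, 0, 0, 1, -6.6, 0.9, -6.1, 0, 0, 0, 1, 0, 0, 0, 0, 0, 0, 1, 0, 0, 0, 0, 0, 0, 1, 0, 0, 0, 0, 0, 0, 1]}}

```text
time: 14.85
position: [0.5191, 0.0811, 0.232]
tool_rot: [0.753, 0.659, -0.001, -0.0]
ft_force: [-0.4, 3.7, 0.8]
grip_width: 0.0115
```

```bash
python3 st.py;python3 ang.py w7.png;python3 - <<'E'
from h import *
x,y,a=np.load('pose.npy');R=Ro.from_euler('z',a).as_matrix()
for n in ('top','scene'):
    c=shot(n,n+'7.png')
    for r in ['vial_0','beaker_small','weight_0','wash_bottle','dropper_bottle_0']:
        print(n,r,[(q['at'],round(q['conf'],2)) for q in robot.spot_point(n,r)[:2]])
E
```

```text
14.85 [0.5191 0.0811 0.232 ] bay [-61.2355  29.3784 231.9547] yang -0.13294748182812804 [-0.3722  3.6825  0.8251] 0.011523345593607917
sheet 10476 14432 angle 0.8117634876861052 -0.8117634876861052 z at x=80 94.91557140925376
bar pts 891 [-61.543  62.901 246.233] [-55.828  74.975 248.712]
top vial_0 []
top beaker_small [([135.2, 196.7], 0.75)]
top weight_0 [([365.9, 224.3], 0.58)]
top wash_bottle [([374.4, 176.2], 0.69), ([136.3, 195.8], 0.47)]
top dropper_bottle_0 [([294.3, 193.7], 0.45)]
scene vial_0 [([183.9, 252.7], 0.44)]
scene beaker_small [([141.6, 279.2], 0.71)]
scene weight_0 [([369.8, 187.7], 0.41)]
scene wash_bottle [([242.6, 182.0], 0.6)]
scene dropper_bottle_0 []
```

View pics/top7.png

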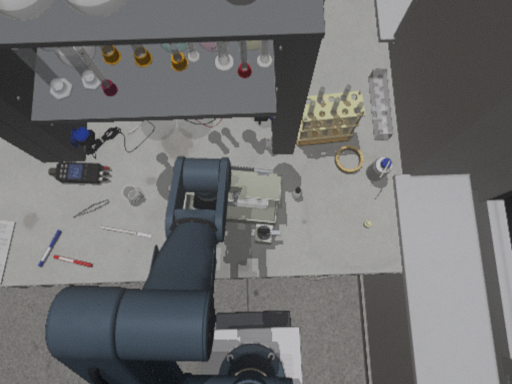

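View pics/w7.png

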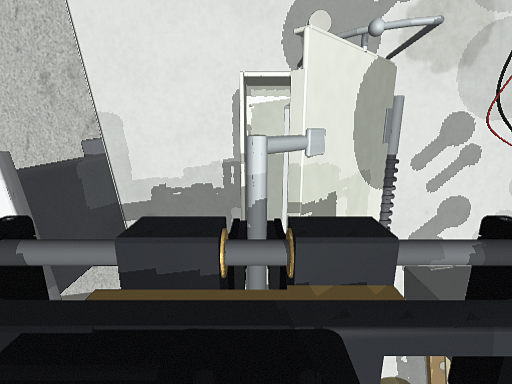

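The top view shows the latch knob at (264,232) with its tongue pointing right (bay -y), so it is free. The bystanders stand where they were. The wrist view shows the bar between the pads at (256,255), with the cover at about 0.81 rad. I'll let it settle, then hand in.

Emit:
{"fn": "move_arm", "kwargs": {"rows": [0, 0, 0, 0, 0, 0, 1, 0, 0, 0, 0, 0, 0, 1, 0, 0, 0, 0, 0, 0, 1, 0, 0, 0, 0, 0, 0, 1, 0, 0, 0, 0, 0, 0, 1]}}

```text
time: 16.0
position: [0.5191, 0.0811, 0.232]
tool_rot: [0.753, 0.659, -0.0, -0.0]
ft_force: [-2.4, 1.1, 2.3]
grip_width: 0.0111
```

```bash
python3 st.py;python3 ang.py w8.png; python3 -c "
from rig import robot
print(robot.hand_in())"
```

```text
16.0 [0.5191 0.0811 0.232 ] bay [-61.1912  29.391  231.9604] yang -0.13293173643478487 [-2.3862  1.1319  2.3423] 0.011117398290921532
sheet 10480 14419 angle 0.8118617359794142 -0.8118617359794142 z at x=80 94.92012870146206
bar pts 894 [-61.514  62.977 246.321] [-55.778  74.988 248.698]
the job is handed in; nothing more can be done
None
```

I freed and raised the cover, then handed the job in at about 16 s, well inside the 51 s limit. The gripper was still holding the cover at about 0.81 rad, roughly 8° below its balance point. The hand-in reports no verdict, so everything below comes from my own checks.

- **Latch:** I pushed the knob down the full 7 mm, turned it clockwise about 1.53 rad and let it spring up. The last top picture shows its tongue pointing to the bay's -y, so it is free.
- **Cover:** I raised it by the front bar to about 1.07–1.10 rad and held it there for a few tenths of a second, then brought it back down. A plane fitted to the wrist camera's depth image gave 0.812 rad twice, about a second apart, so it was standing still. The bar's position suggests about 0.83 rad, which is also inside the allowed range.
- **Grip:** The bar stayed between the pads at a grip of 15 N, with an opening of 11–12 mm and only a few newtons at the wrist.
- **Disagreement:** On the way up the arc was 2–3 mm off, which built up about 12 N sideways on the bar. I corrected it and it did no harm.
- **Bystanders:** The last views show the beaker, weight, wash bottle and dropping bottle standing where they were. The arm hid the vial from the top camera, and I could confirm it only in the scene view, where it had not moved. The dropping bottle was found only in the top view.

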